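# Feed one sample disc and nudge it into the round outline

### The arm

A 6-joint arm with a two-finger parallel gripper is mounted at the origin on a cart in front of the work surface, level with it; the furniture and walls round the work are solid. World frame = base frame: x ahead of the robot, y to its left, z up, the work surface at z = 0. Lengths are in m, angles in degrees, forces in N, time in s.
With the tool pointing down it reaches from about 0.25 to 0.725 m from the base axis. Payload 9.7 kg.
Tool frame: the origin (TCP) lies at the very end of the fingers, on their centre line; the grasp point (between the pads) lies 19 mm behind it; z points along the fingers, y is the direction in which the jaws open and shut (so a half turn about z gives the same grasp; the last joint's range is limited). The gripper opens to 85 mm and grips with 20 to 120 N. Pads are 22 mm wide; open, the fingers measure 114 mm over their backs; the gripper's body (76 mm by 85 mm) begins 54 mm behind the grasp point. The pads swing forward as they close: fully open they stand 13 mm farther back than shut.
Start: joints at [71.677, 4.979, 10.078, 95.1, 0, 90], TCP at [0.173, 0.522, 0.231] pointing down, gripper open.
Joint ranges: [-179.16, 179.16], [-48.56, 103.87], [-65.8, 70.77], [-126.05, 130.52], [-82.76, 87.17], [-180, 180]. Speed limits (degrees/s): [127.2, 127.2, 147.25, 180, 180, 180].

### API

Orientations are given as [roll, pitch, yaw] about the fixed x, y, z axes, in that order (R = Rz(yaw) Ry(pitch) Rx(roll)).
In Python, from workcell import bot gives the robot as it stands.
- The arm moves only by the shell command python3 -m pendant 'ROWS' [FORCE]. ROWS is JSON, a list that holds one entry, the list of rows, each a list of 7 numbers: the shift along the tool's x, y, z in cm, then the turn, a rotation vector about the tool's x, y, z in rad, then the opening in per cent of the stroke, from 0 (shut) to 100 (fully open). In form: [[[dx, dy, dz, ax, ay, az, gripper], ...]]. A call has 1 to 5 rows; each row shifts and turns the pose as measured when the row begins, along the tool's axes as they then stand; what a row does not reach is not made up. A row lasts 1/12 s, in which the tool goes at most 41.7 mm and 7.16 degrees, less where a joint would pass 70% of its speed; a pose out of reach is approached as far as the arm can. A call with a gripper value outside its range is refused whole. The fingers move at their own pace and stop on an object; FORCE is the grip in N (left out, the last holds). Time passes only in rows, so rows that do not move let the fingers close. It gives the time, the measured TCP pose, the force and the opening at its end, in the units of the state.
- bot.get_obs(): the state, without advancing time (a new reading comes with each control period).
- bot.camera(name): name is "scene" or "top" or "wrist"; returns the picture (480x640x3 uint8, red, green, blue); there is no depth.
- bot.get_calibration(name): a dict with "intrinsics" (3x3 intrinsics, pixels), "pose" (4x4, takes a point from camera to world coordinates); the wrist camera has in their place "T_tool_cam" (4x4, takes a point from camera to tool coordinates, whose origin is the TCP and whose axes are the flange's). Camera axes: x right, y down, z forward; pixel columns grow to the right and rows downward; lengths in m; the calibration is good to about 2 mm. A picture is of the moment at which its call begins: read the wrist's pose just before it. get_calibration takes no time and is no camera call.
- bot.job_done(): hands the job in, once; it reports no verdict.
Trained networks look in the newest picture that a camera, given by its name, has taken for a name from the list of things; names that differ only in an ending like _2 or _b are one class to them, and where a whole thing is asked for, a point or a joint stands for the part that bears it (a point fixed in the world has none). Each returns a list of dicts, best first, with "confidence" (0 to 1); they miss things now and then, are a little off and sometimes report something else, mostly with a low value. They report only what shows in the picture. A call takes as long as a camera call. They do not tell look-alikes from the thing itself.
- bot.masks_of(camera, thing): "pixels" (480x640 bool, what is visible of it) and "extent" ([left, top, right, bottom] in pixels, round what is visible of it).
- bot.mark_of(camera, thing): "uv" ([column, row] in pixels: a listed point, or the origin of a listed thing).
The state is a dict: "time": time; "q": joint angles; "qd": joint speeds; "joint_efforts": joint torques, N m; "ee_pos": TCP position; "tcp_rot": TCP orientation; "wrist_force": force on the tool from outside, world axes, zero at the start; "torque": the same for the moment, N m; "opening": finger opening in m.
Only numpy, scipy, OpenCV 4.12 (cv2) and the standard library are available. Lean on these libraries where they do the work, as an engineer would, in place of code of your own. Each camera call takes 0.05 s, during which the arm holds its last target. There are 200 camera calls.

### The job

Push the black plunger of the disc dispenser fully down once and let it rise again, so that one brass sample disc, and only one, is fed out onto the apron. Then nudge that disc sideways along the apron with the fingertips until it lies flat and wholly inside the round outline (not the square one). Do not lift the disc or tip it over, and leave the things standing round the dispenser where they are.

Things in the scene. Friction and masses are not known exactly. Their poses are not given: they have to be found in the camera images.
- dispenser: White disc dispenser, fixed. Origin: on the worktop, under the magazine's axis. x points from the apron towards the plunger, y along the apron, z up. Apron: plate, top 6 mm over the worktop, x -108 to -8 mm, y -125 to 125 mm, lips 3 mm high at its front and ends. Housing behind the magazine: to x = 75 mm, y -24 to 24 mm, 46 mm high, the plunger above it at x = 55 mm, y = 0.
- magazine_top (a point): Centre of the open top of the bare aluminium magazine, 46 mm over the worktop: it reaches 23 mm from it in x, 24 mm in y. Three discs are stacked in it, the top one standing 5 mm proud. Its gate, 18 mm high, opens to the apron (dispenser's -x).
- apron_front (a point): Spot on the apron's top, 42 mm in front of the magazine's axis, where the centre of the fed disc comes to rest (up to 10 mm farther out if pressed fast). The plunger drives a shuttle (2.25 mm per mm of stroke, 45 mm in all) that pushes the lowest disc here; as the plunger rises the shuttle goes back and the next disc drops. A second press would feed a second disc.
- plunger_top (a point): Centre of the flat top of the plunger's round black cap, 32 mm across, 82 mm over the worktop when up. It is pressed straight down. A big test machine, over 0.25 m high, stands on the worktop to the right (world y below -0.24, x above 0.46), and a clear drawer box behind the dispenser (x above 0.65).
- plunger (a joint): Stroke of the plunger in m: 0 up, 0.020 fully down (end stop). A spring brings it back; it needs about 5 N to start and 10 N at the bottom, plus 15 N per m/s of speed.
- disc_1: The lowest disc of the stack, the one to be fed: brass, 32 mm across, 15 mm high, 35 to 70 g. Origin: centre of its underside; z is its axis.
- disc_2: The second disc of the stack, same make; must stay in the magazine. Origin: centre of its underside.
- disc_3: The top disc of the stack, same make; must stay in the magazine. Origin: centre of its underside.
- round_mark: Round black outline let into the apron, no height: 56 mm across inside, 62 mm outside. Origin: its centre, on the apron. It lies 55 mm in front of the magazine's axis and 85 mm to the left or to the right of it; the square one lies on the other side.
- square_mark: Square black outline let into the apron, no height: 56 mm wide inside, 62 mm outside. Origin: its centre, on the apron. Not the target.
- weight: Bystander: steel calibration weight, 24 mm across, 30 mm high, standing beside the housing. Origin: centre of its underside.
- vial: Bystander: clear screw-cap vial, 23 mm across, 48 mm high, standing beside the housing. Origin: centre of its underside.
- beaker: Bystander: small glass beaker, 50 mm across, 62 mm high, standing to the left behind. Origin: centre of its underside.
Not all that is in view belongs to the job. What is shaped like the disc_3 but purple is not meant.

How it is judged:
By the outcome, as a careful person would: the job done as asked, in the order asked, and still so for the second after the job is handed in, with the robot touching nothing.
It also fails if it takes over 51 s, if anything falls off the work surface, if the arm or the gripper's body presses on something with over 40 N, if the wrist force passes 120 N, or if a joint passes its speed limit or range.

## Working session

There is one attempt and no reset: what is moved stays moved. The work goes in short steps, Python scripts to look and compute and a shell command to move; the robot and the scene stay as the last step left them, time stands still between calls to the robot, and variables do not carry over. Pictures are saved under pics/ and viewed, about 8 in all and at most 12, crops included, and the job is handed in when it is done.

```bash
mkdir -p pics; cat > h.py <<'E'
import numpy as np,cv2
from workcell import bot
from scipy.spatial.transform import Rotation as R
def ray(cam,uv,z):
    c=bot.get_calibration(cam);K=np.array(c["intrinsics"])
    if cam=="wrist":
        o=bot.get_obs();T=np.eye(4);T[:3,:3]=R.from_euler('xyz',o["tcp_rot"],degrees=True).as_matrix();T[:3,3]=o["ee_pos"];P=T@np.array(c["T_tool_cam"])
    else: P=np.array(c["pose"])
    d=P[:3,:3]@np.linalg.solve(K,[uv[0],uv[1],1]);p=P[:3,3]
    return p+d*(z-p[2])/d[2]
E
python3 - <<'E'
from h import *
np.set_printoptions(precision=4,suppress=True)
o=bot.get_obs();print(o)
hs={"magazine_top":.046,"apron_front":.006,"plunger_top":.082,"round_mark":.006,"square_mark":.006,"dispenser":0,"weight":0,"vial":0,"beaker":0,"disc_3":.036}
ims=[]
for c in("top","scene"):
    im=bot.camera(c);cv2.imwrite(f"pics/{c}.png",im[...,::-1])
    for n,z in hs.items():
        for m in bot.mark_of(c,n)[:3]: print(c,n,round(m["confidence"],2),np.round(m["uv"],1),ray(c,m["uv"],z))
print(bot.get_obs()["time"])
E
```

```text
{'time': 0.0, 'q': array([71.6775,  5.0129, 10.0323, 95.0981, -0.0002, 89.9998]), 'qd': array([-0.1633,  0.0185,  0.0423, -0.0264,  0.0367,  0.0202]), 'joint_efforts': array([  0.0006, -52.0388,  46.48  ,   0.0165,  -0.    ,   0.    ]), 'ee_pos': array([0.1728, 0.5219, 0.2305]), 'tcp_rot': array([-179.9213,    0.0002,  161.6777]), 'wrist_force': array([ 0.0843, -0.2679, -0.5886]), 'torque': array([-0.0062,  0.0013,  0.0081]), 'opening': 0.0853635987151429}
top magazine_top 0.6 [330.1 250.4] [0.5561 0.2155 0.046 ]
top apron_front 0.83 [330.4 275. ] [0.5081 0.2136 0.006 ]
top apron_front 0.32 [337.4 224.9] [0.6149 0.2014 0.006 ]
top plunger_top 0.75 [334.3 223.2] [0.6065 0.2087 0.082 ]
top round_mark 0.42 [292.8 283.1] [0.489  0.2921 0.006 ]
top square_mark 0.52 [372.8 284.7] [0.4901 0.1242 0.006 ]
top dispenser 0.73 [329. 257.] [0.5466 0.2175 0.    ]
top dispenser 0.6 [330.1 275.9] [0.5065 0.2141 0.    ]
top weight 0.47 [287.8 229. ] [0.6043 0.307  0.    ]
top weight 0.17 [332.8 257.5] [0.5457 0.2094 0.    ]
top vial 0.66 [383.5 235.2] [0.5962 0.1027 0.    ]
top beaker 0.57 [219.4 224
[... 453 characters left out ...]
[0.5956 0.2996 0.006 ]
scene round_mark 0.47 [275.8 280.9] [0.4937 0.2968 0.006 ]
scene square_mark 0.66 [337.8 281. ] [0.5443 0.2095 0.006 ]
scene square_mark 0.64 [364.5 331. ] [0.4848 0.1294 0.006 ]
scene dispenser 0.65 [336.5 282.8] [ 0.5438  0.2114 -0.    ]
scene weight 0.75 [307.4 237.5] [0.6005 0.3013 0.    ]
scene vial 0.9 [407.8 287.7] [0.5939 0.1063 0.    ]
scene vial 0.18 [275.1 281.2] [0.4958 0.3    0.    ]
scene beaker 0.64 [239.5 203.1] [0.6064 0.4497 0.    ]
scene beaker 0.4 [323.5 298. ] [0.5078 0.2152 0.    ]
scene disc_3 0.67 [441.3 312.3] [0.5557 0.0379 0.036 ]
scene disc_3 0.56 [338.7 269.1] [0.547  0.2101 0.036 ]
scene disc_3 0.44 [335.8 278.9] [0.5283 0.2049 0.036 ]
1.1
```

```bash
python3 - <<'E'
import cv2,numpy as np
a=cv2.imread("pics/top.png")[180:330,180:460];b=cv2.imread("pics/scene.png")[170:370,200:480]
a=cv2.resize(a,(560,300),interpolation=3);b=cv2.resize(b,(420,300),interpolation=3)
b=cv2.resize(b,(560,400))[:300]if 0 else b
cv2.imwrite("pics/v1.png",cv2.resize(np.vstack([a,cv2.copyMakeBorder(b,0,0,70,70,0)]),(800,600)) if 0 else np.vstack([a,cv2.copyMakeBorder(b,0,0,70,70,0)]))
E
```

```text
(no output)
```

View pics/v1.png

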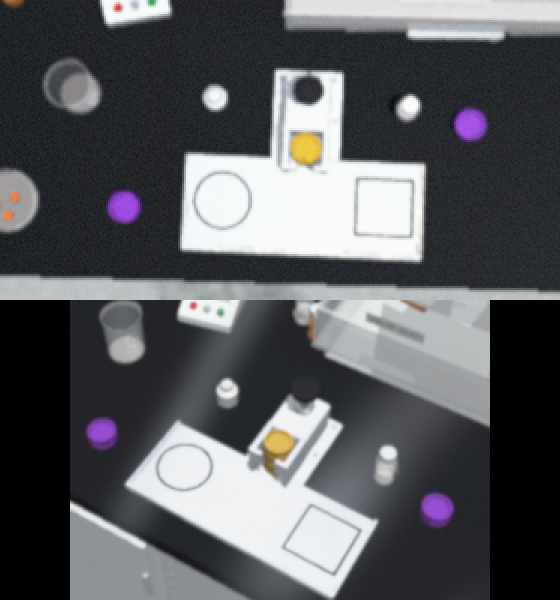

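View pics/top.png

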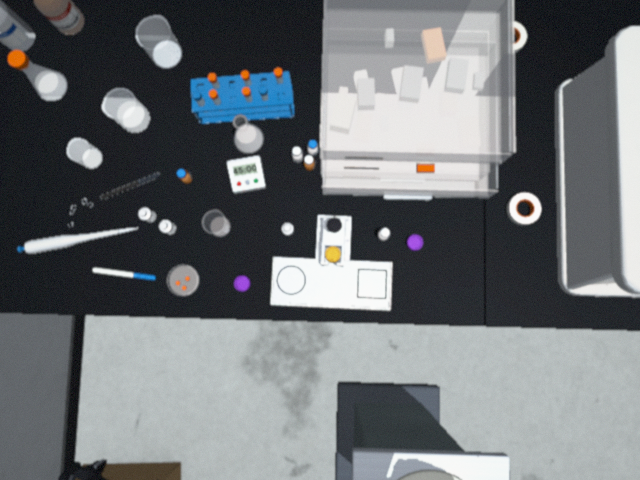

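Top view: the brass stack in the magazine is at about (333,254), round outline at (291,280) to the left, square outline at (372,284) to the right. There are three disc-like candidates: purple (242,283), purple (415,242) and brass (333,254). The brass one in the magazine fits the description, and the crop confirms it. The next step is to fit the dispenser pose.

```bash
python3 - <<'E'
from h import *
np.set_printoptions(precision=4,suppress=True)
L=np.array([[0,0],[-.042,0],[.055,0],[-.055,.085],[-.055,-.085]])
top=np.array([[.5561,.2155],[.5081,.2136],[.6065,.2087],[.489,.2921],[.4901,.1242]])
sc=np.array([[.5467,.2117],[.5067,.2091],[.6042,.2109],[.4937,.2968],[.4848,.1294]])
def fit(W,L):
    a=L-L.mean(0);b=W-W.mean(0);t=np.arctan2((a[:,0]*b[:,1]-a[:,1]*b[:,0]).sum(),(a*b).sum())
    r=np.array([[np.cos(t),-np.sin(t)],[np.sin(t),np.cos(t)]]);o=W.mean(0)-r@L.mean(0)
    return t,r,o
for n,W,l in(("top",top,L),("scene",sc,L),("both",np.vstack([top,sc]),np.vstack([L,L]))):
    t,r,o=fit(W,l);print(n,np.degrees(t),o,"\n",W-(l@r.T+o))
    print("pl,mag,front,round",[o+r@p for p in L[[2,0,1,3]]])
# apron corners from top image crop (crop/2+180)
for u in [(185,153),(425,163),(421,261),(180,250)]: print("apron",ray("top",(180+u[0]/2,180+u[1]/2),.008))
for u in [(323,190),(410,195),(388,197),(430,199)]:print("box",ray("top",u,0),ray("top",u,.05))
E
```

```text
top 0.3696571533614062 [0.5494 0.2109] 
 [[ 0.0067  0.0046]
 [ 0.0007  0.0029]
 [ 0.0021 -0.0026]
 [-0.0048 -0.0035]
 [-0.0048 -0.0014]]
pl,mag,front,round [array([0.6044, 0.2113]), array([0.5494, 0.2109]), array([0.5074, 0.2107]), array([0.4938, 0.2956])]
scene -2.088267884810492 [0.5466 0.2109] 
 [[ 0.0001  0.0008]
 [ 0.0021 -0.0033]
 [ 0.0026  0.002 ]
 [-0.001  -0.001 ]
 [-0.0037  0.0015]]
pl,mag,front,round [array([0.6016, 0.2089]), array([0.5466, 0.2109]), array([0.5046, 0.2124]), array([0.4947, 0.2978])]
both -0.8507967037633326 [0.548  0.2109] 
 [[ 0.0081  0.0046]
 [ 0.0021  0.0021]
 [ 0.0035 -0.0014]
 [-0.0053 -0.0046]
 [-0.0016 -0.0025]
 [-0.0013  0.0008]
 [ 0.0007 -0.0024]
 [ 0.0012  0.0008]
 [-0.0006  0.0001]
 [-0.0069  0.0027]]
pl,mag,front,round [array([0.603 , 0.2101]), array([0.548 , 0.2109]), array([0.506 , 0.2115]), array([0.4943, 0.2967])]
apron [0.5438 0.3367 0.008 ]
apron [0.5398 0.0838 0.008 ]
apron [0.4374 0.0866 0.008 ]
apron [0.442  0.3382 0.008 ]
box [0.6909 0.2341 0.    ] [0.6797 0.2333 0.05  ]
box [0.6845 0.0473 0.    ] [0.6736 0.0553 0.05  ]
box [0.679  0.0943 0.    ] [0.6684 0.1001 0.05  ]
box [0.6769 0.0044 0.    ] [0.6663 0.0145 0.05  ]
```

```bash
python3 -m pendant '[[[0,0,0,0,0,0.12,0],[0,0,0,0,0,0.12,0],[0,0,0,0,0,0.12,0],[0,0,0,0,0,0.12,0],[0,0,0,0,0,0.12,0]]]' 30
python3 -m pendant '[[[0,0,0,0,0,0.12,0],[0,0,0,0,0,0.12,0],[0,0,0,0,0,0.12,0],[0,0,0,0,0,0.12,0],[0,0,0,0,0,0.06,0]]]'
python3 -m pendant '[[[-2.6,2.7,0,0,0,0,0],[-2.6,2.7,0,0,0,0,0],[-2.6,2.7,0,0,0,0,0],[-2.6,2.7,0,0,0,0,0],[-2.6,2.7,0,0,0,0,0]]]'
python3 -m pendant '[[[-2.6,2.7,0,0,0,0,0],[-2.6,2.7,0,0,0,0,0],[-2.6,2.7,0,0,0,0,0],[-2.6,2.7,0,0,0,0,0],[0,0,0,0,0,0,0]]]'
```

```text
time: 1.52
ee_pos: [0.1729, 0.5221, 0.2313]
tcp_rot: [180.0, -0.0, 126.2]
wrist_force: [-0.2, -0.8, -0.5]
opening: 0.0252
time: 1.93
ee_pos: [0.1729, 0.5221, 0.2313]
tcp_rot: [180.0, -0.0, 93.7]
wrist_force: [-0.2, -0.2, -0.9]
opening: -0.0002
time: 2.35
ee_pos: [0.3154, 0.4008, 0.2299]
tcp_rot: [-179.9, -0.0, 94.0]
wrist_force: [1.6, 1.3, -0.6]
opening: -0.0002
time: 2.77
ee_pos: [0.4386, 0.2951, 0.2301]
tcp_rot: [179.9, -0.0, 93.8]
wrist_force: [0.7, -0.1, 0.5]
opening: 0.0003
```

```bash
python3 -m pendant '[[[-1.9,3,0,0,0,-0.07,0],[-1.9,3,0,0,0,0,0],[-1.9,3,0,0,0,0,0],[-1.9,3,0,0,0,0,0],[-1.9,3,0,0,0,0,0]]]'
python3 -m pendant '[[[0,0,0,0,0,0,0],[0,0,0,0,0,0,0]]]'
python3 - <<'E'
from h import *
np.set_printoptions(precision=4,suppress=True)
print(bot.get_obs()["ee_pos"],bot.get_obs()["tcp_rot"])
cv2.imwrite("pics/w1.png",bot.camera("wrist")[...,::-1])
for n,z in {"magazine_top":.046,"apron_front":.006,"plunger_top":.082,"round_mark":.006,"square_mark":.006,"disc_3":.036}.items():
    for m in bot.mark_of("wrist",n)[:2]: print(n,round(m["confidence"],2),np.round(m["uv"],1),ray("wrist",m["uv"],z))
E
```

```text
time: 3.18
ee_pos: [0.6022, 0.2166, 0.2322]
tcp_rot: [179.8, -0.2, 98.1]
wrist_force: [0.0, 0.7, 0.1]
opening: 0.0002
time: 3.35
ee_pos: [0.6073, 0.2132, 0.2287]
tcp_rot: [180.0, -0.1, 97.8]
wrist_force: [-0.2, -0.7, 0.7]
opening: -0.0003
[0.6073 0.2132 0.2287] [179.9797  -0.0808  97.8309]
apron_front 0.92 [210.  188.1] [0.508  0.2139 0.006 ]
plunger_top 0.89 [313.7 226.1] [0.6035 0.21   0.082 ]
disc_3 0.85 [249.9 204.7] [0.5494 0.2101 0.036 ]
disc_3 0.45 [249.2 201.5] [0.5486 0.2127 0.036 ]
```

View pics/w1.png

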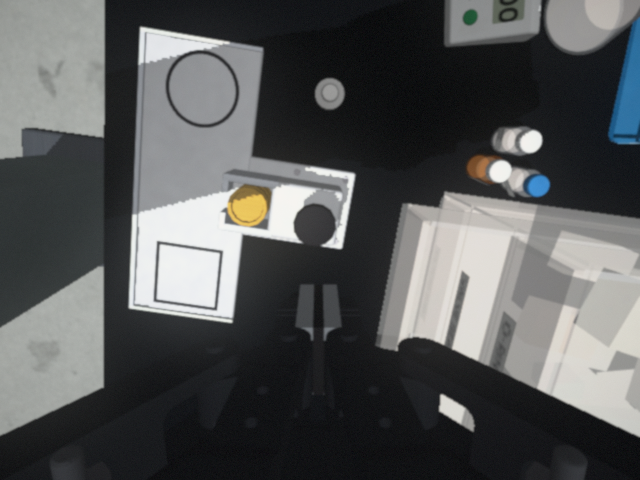

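The wrist view shows the cap at (315,224), the brass stack at (248,205) and the round outline at (203,88), all matching the fit. Next I descend over the cap, slightly forward of centre to stay clear of the box.

```bash
python3 -m pendant '[[[-0.2,-1.0,2,0,0,0,0],[0,0,3,0,0,0,0],[0,0,3,0,0,0,0],[0,0,3,0,0,0,0],[0,0,1,0,0,0,0]]]'
python3 -m pendant '[[[0,0,0.5,0,0,0,0],[0,0,0,0,0,0,0]]]'
python3 - <<'E'
from h import *
p=ray("wrist",(0,0),0);np.set_printoptions(precision=4,suppress=True)
print(bot.get_obs()["ee_pos"],np.array(bot.get_calibration("wrist")["T_tool_cam"])[:3,3])
E
```

```text
time: 4.12
ee_pos: [0.5957, 0.215, 0.1138]
tcp_rot: [179.1, -0.3, 98.3]
wrist_force: [-0.9, -0.0, -1.6]
opening: -0.0
time: 4.28
ee_pos: [0.594, 0.2153, 0.1074]
tcp_rot: [179.3, -0.2, 98.3]
wrist_force: [0.5, -1.2, 0.5]
opening: -0.0001
[0.594  0.2153 0.1074] [ 0.064   0.0005 -0.1421]
```

```bash
python3 -m pendant '[[[-0.6,0.5,0.6,0,0,0,0],[0,0,0.6,0,0,0,0],[0,0,0.4,0,0,0,0],[0,0,0,0,0,0,0]]]'
python3 -m pendant '[[[0,0,0.3,0,0,0,0],[0,0,0.3,0,0,0,0],[0,0,0.3,0,0,0,0]]]'
```

```text
time: 4.62
ee_pos: [0.6028, 0.2107, 0.0956]
tcp_rot: [178.9, -0.3, 98.4]
wrist_force: [-0.3, 0.3, 0.0]
opening: 0.0003
time: 4.87
ee_pos: [0.6042, 0.211, 0.088]
tcp_rot: [178.7, -0.3, 98.3]
wrist_force: [0.4, -0.5, -0.6]
opening: 0.0
```

```bash
python3 -m pendant '[[[0,-0.3,0.2,0,0,0,0],[0,-0.1,0.3,0,0,0,0],[0,0,0.4,0,0,0,0],[0,0,0.4,0,0,0,0]]]'
python3 -m pendant '[[[0,0,0.4,0,0,0,0],[0,0,0.4,0,0,0,0],[0,0,0.4,0,0,0,0]]]'
```

```text
time: 5.2
ee_pos: [0.6003, 0.2105, 0.0758]
tcp_rot: [178.6, -0.3, 98.3]
wrist_force: [-3.3, -1.5, 10.9]
opening: 0.0
time: 5.45
ee_pos: [0.6004, 0.2105, 0.0675]
tcp_rot: [178.4, -0.4, 98.4]
wrist_force: [-4.7, -2.0, 11.5]
opening: 0.0002
```

```bash
python3 -m pendant '[[[0,0,0.3,0,0,0,0],[0,0,0.3,0,0,0,0],[0,0,0.3,0,0,0,0]]]'
python3 -m pendant '[[[0,0,0.4,0,0,0,0],[0,0,0.4,0,0,0,0]]]'
```

```text
time: 5.7
ee_pos: [0.6004, 0.2105, 0.0623]
tcp_rot: [178.2, -0.4, 98.4]
wrist_force: [-4.6, -1.5, 11.4]
opening: 0.0001
time: 5.87
ee_pos: [0.6006, 0.2106, 0.062]
tcp_rot: [177.9, -0.4, 98.4]
wrist_force: [-14.9, -5.3, 33.7]
opening: -0.0001
```

```bash
python3 -m pendant '[[[0,0,-0.6,0,0,0,0],[0,0,-0.6,0,0,0,0],[0,0,-0.8,0,0,0,0],[0,0,-1,0.02,0,0,0],[0,0,-2,0.02,0,0,0]]]'
python3 -m pendant '[[[0,0,-3,0,0,0,0],[0,0,-2,0,0,0,0],[0,-2,0,0,0,0,0],[0,-2,0,0,0,0,0],[0,0,0,0,0,0,0]]]'
python3 - <<'E'
from h import *
np.set_printoptions(precision=4,suppress=True)
for c in("wrist","top","scene"):
    im=bot.camera(c);cv2.imwrite(f"pics/{c}2.png",im[...,::-1])
    for n,z in(("disc_1",.006),("round_mark",.006),("plunger_top",.082)):
        for m in bot.mark_of(c,n)[:4]: print(c,n,round(m["confidence"],2),np.round(m["uv"],1),ray(c,m["uv"],z))
a=cv2.imread("pics/wrist2.png");b=cv2.imread("pics/scene2.png")[200:360,220:433]
cv2.imwrite("pics/v2.png",np.hstack([a[:,:][::1,::1][:, :] if 0 else cv2.resize(a,(400,300)),cv2.resize(b,(400,300),interpolation=3)]))
E
```

```text
time: 6.28
ee_pos: [0.5974, 0.2097, 0.1144]
tcp_rot: [-179.8, -0.4, 98.4]
wrist_force: [0.8, 0.6, -0.6]
opening: -0.0
time: 6.7
ee_pos: [0.5582, 0.2038, 0.1697]
tcp_rot: [-179.9, -0.5, 98.4]
wrist_force: [-0.7, -0.0, 0.2]
opening: -0.0001
wrist disc_1 0.82 [314.5 398.5] [0.5802 0.0458 0.006 ]
wrist disc_1 0.7 [257.4 198.9] [0.5124 0.2115 0.006 ]
wrist disc_1 0.56 [311.9 212.8] [0.5547 0.207  0.006 ]
wrist plunger_top 0.89 [397.7 244.5] [0.6064 0.2106 0.082 ]
top disc_1 0.64 [241.8 283.4] [0.4855 0.3995 0.006 ]
top round_mark 0.42 [292.3 279.8] [0.4959 0.2934 0.006 ]
scene disc_1 0.84 [441.9 313.3] [0.5735 0.039  0.006 ]
```

View pics/v2.png

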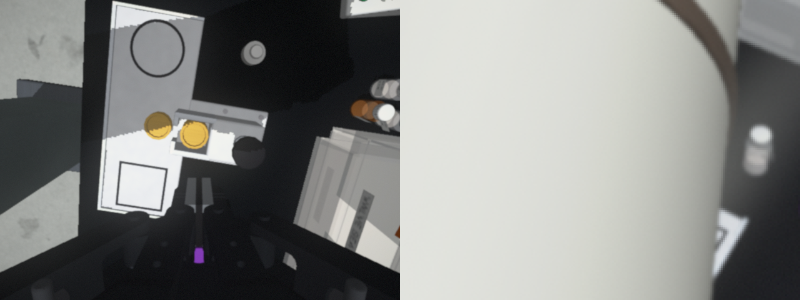

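One brass disc is on the apron at about (253,200), with two left in the magazine at (311,213), and the plunger is up. Now I measure the disc and outline precisely.

```bash
python3 - <<'E'
from h import *
np.set_printoptions(precision=4,suppress=True)
im=cv2.imread("pics/wrist2.png");h=cv2.cvtColor(im,cv2.COLOR_BGR2HSV)
m=((h[...,0]>12)&(h[...,0]<32)&(h[...,1]>120)&(h[...,2]>60)).astype(np.uint8)
n,l,s,c=cv2.connectedComponentsWithStats(m)
for i in range(1,n):
    if s[i,4]>300: print(s[i],c[i],ray("wrist",c[i],.0135),ray("wrist",c[i],.0435))
# ring ellipse
g=cv2.cvtColor(im,cv2.COLOR_BGR2GRAY)[10:150,190:320];t=cv2.adaptiveThreshold(g,255,0,cv2.THRESH_BINARY_INV,31,15)
for q in cv2.findContours(t,cv2.RETR_LIST,cv2.CHAIN_APPROX_NONE)[0]:
    if len(q)>150:
        e=cv2.fitEllipse(q);print(e,ray("wrist",(e[0][0]+190,e[0][1]+10),.006))
E
```

```text
[561 160  51  35 846] [580.9362 173.6052] [0.7433 0.2654 0.0135] [0.724  0.2655 0.0435]
[ 232  180   43   43 1389] [252.9057 200.8632] [0.5103 0.2109 0.0135] [0.5145 0.2165 0.0435]
[ 288  193   45   45 1598] [310.4456 215.0964] [0.5539 0.2065 0.0135] [0.5537 0.2126 0.0435]
((124.13783264160156, 136.36563110351562), (8.337909698486328, 116.72118377685547), 4.174875259399414) [0.5494 0.2561 0.006 ]
((61.66039276123047, 67.62249755859375), (78.97164154052734, 84.36170959472656), 162.6199188232422) [0.4992 0.2964 0.006 ]
((58.331451416015625, 64.48047637939453), (89.1994857788086, 104.71418762207031), 126.12273406982422) [0.4967 0.2981 0.006 ]
((111.95501708984375, 6.40536642074585), (11.020103454589844, 118.45104217529297), 96.07083892822266) [0.5289 0.3401 0.006 ]
```

```bash
python3 -m pendant '[[[-1.3,-2.5,0,0,0,0,0],[-1.3,-2.5,0,0,0,0,0],[0,0,2.5,0,0,0,0],[0,0,2.5,0,0,0,0],[0,0,2,0,0,0,0]]]'
python3 -m pendant '[[[0,0,1.5,0,0,0,0],[0,0,0.5,0,0,0,0],[0,0,0,0,0,0,0]]]'
```

```text
time: 7.72
ee_pos: [0.5151, 0.171, 0.0996]
tcp_rot: [179.8, -0.5, 98.4]
wrist_force: [0.3, -0.2, -0.4]
opening: -0.0001
time: 7.97
ee_pos: [0.513, 0.1703, 0.0748]
tcp_rot: [-179.9, -0.4, 98.3]
wrist_force: [0.6, 0.4, 0.7]
opening: -0.0001
```

```bash
python3 -m pendant '[[[0,-0.1,1.5,0,0,0,0],[0,-0.1,1.5,0,0,0,0],[0,0,1.2,0,0,0,0],[0,0,0.6,0,0,0,0],[0,0,0,0,0,0,0]]]'
python3 -m pendant '[[[0,0,0.5,0,0,0,0],[0,0,0,0,0,0,0]]]'
```

```text
time: 8.38
ee_pos: [0.5134, 0.1713, 0.0293]
tcp_rot: [179.8, -0.5, 98.4]
wrist_force: [0.4, 0.0, 0.1]
opening: -0.0004
time: 8.55
ee_pos: [0.514, 0.1715, 0.025]
tcp_rot: [179.7, -0.5, 98.4]
wrist_force: [-0.1, -0.0, 0.2]
opening: 0.0
```

```bash
python3 -m pendant '[[[0,-0.4,0.5,0,0,0,0],[0,-0.1,0.5,0,0,0,0],[0,0,0.3,0,0,0,0],[0,0,0,0,0,0,0]]]'
python3 - <<'E'
from h import *
print(bot.get_obs()["ee_pos"])
cv2.imwrite("pics/w3.png",bot.camera("wrist")[...,::-1])
E
```

```text
time: 8.88
ee_pos: [0.5097, 0.1712, 0.0125]
tcp_rot: [179.6, -0.5, 98.4]
wrist_force: [0.8, -0.7, -0.4]
opening: -0.0006
[0.50968636 0.17121396 0.01253376]
```

View pics/w3.png

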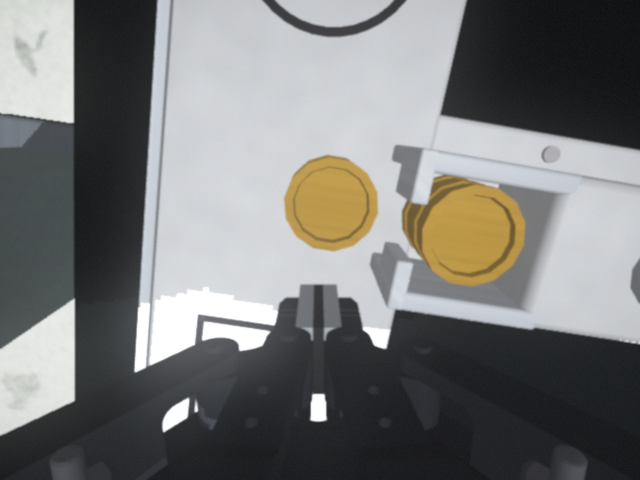

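The view from the apron shows the disc at (331,203), right ahead of the fingertips (300–340, 285). The ring is straight beyond it and the magazine pillars are clear of the fingers. I can push along tool +x.

```bash
python3 -m pendant '[[[0.6,0,0,0,0,0,0],[0.6,0,0,0,0,0,0],[0.6,0,0,0,0,0,0],[0.6,0,0,0,0,0,0],[0.6,0,0,0,0,0,0]]]'
python3 -m pendant '[[[0.6,0,0,0,0,0,0],[0.6,0,0,0,0,0,0],[0.6,0,0,0,0,0,0]]]'
```

```text
time: 9.35
ee_pos: [0.5055, 0.2031, 0.0138]
tcp_rot: [179.5, -0.5, 98.3]
wrist_force: [0.4, -0.3, -0.2]
opening: -0.0001
time: 9.6
ee_pos: [0.5025, 0.2235, 0.0141]
tcp_rot: [179.5, -0.5, 98.3]
wrist_force: [0.3, 0.6, -0.8]
opening: -0.0
```

```bash
python3 -m pendant '[[[0.6,0,0.1,0,0,0,0],[0.6,0,0.1,0,0,0,0],[0.6,0,0,0,0,0,0],[0.5,0,0,0,0,0,0],[0.4,0,0,0,0,0,0]]]'
python3 -m pendant '[[[0.4,0,0,0,0,0,0],[0.2,0,0,0,0,0,0],[0,0,0,0,0,0,0]]]'
python3 - <<'E'
from h import *
print(bot.get_obs()["ee_pos"])
cv2.imwrite("pics/w4.png",bot.camera("wrist")[...,::-1])
E
```

```text
time: 10.02
ee_pos: [0.4981, 0.2538, 0.0122]
tcp_rot: [179.5, -0.5, 98.4]
wrist_force: [0.1, -1.1, 0.6]
opening: -0.0
time: 10.27
ee_pos: [0.497, 0.2612, 0.0122]
tcp_rot: [179.5, -0.5, 98.4]
wrist_force: [-0.9, -1.0, -0.2]
opening: 0.0003
[0.4970205  0.26118087 0.01219542]
```

View pics/w4.png

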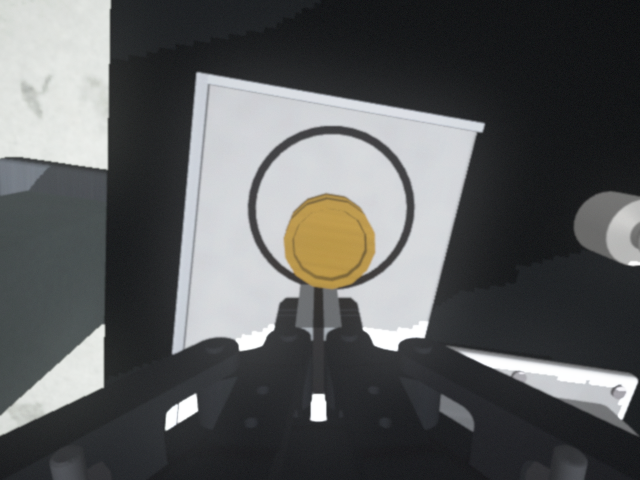

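The disc is flat at (330,240) and the ring centre is at (331,207), so about 12 mm more is needed.

```bash
python3 -m pendant '[[[0.4,0,0,0,0,0,0],[0.4,0,0,0,0,0,0],[0.3,0,0,0,0,0,0],[0,0,0,0,0,0,0]]]'
python3 - <<'E'
from h import *
np.set_printoptions(precision=4,suppress=True)
print(bot.get_obs()["ee_pos"])
im=bot.camera("wrist")[...,::-1].copy();cv2.imwrite("pics/w5.png",im)
h=cv2.cvtColor(im,cv2.COLOR_BGR2HSV)
m=((h[...,0]>12)&(h[...,0]<32)&(h[...,1]>120)&(h[...,2]>60)).astype(np.uint8)
n,l,s,c=cv2.connectedComponentsWithStats(m)
for i in range(1,n):
    if s[i,4]>300: print(s[i],c[i],ray("wrist",c[i],.0135))
g=cv2.cvtColor(im,cv2.COLOR_BGR2GRAY);t=cv2.adaptiveThreshold(g,255,0,cv2.THRESH_BINARY_INV,31,15)
for q in cv2.findContours(t,cv2.RETR_LIST,cv2.CHAIN_APPROX_NONE)[0]:
    if len(q)>250:
        e=cv2.fitEllipse(q)
        if 130<e[1][0]<190 and e[1][1]<200: print(e,ray("wrist",e[0],.006))
E
```

```text
time: 10.65
ee_pos: [0.4954, 0.2724, 0.0123]
tcp_rot: [179.5, -0.5, 98.3]
wrist_force: [0.6, -1.0, 0.0]
opening: 0.0
[0.4954 0.2724 0.0123]
[ 285  195   89   93 6460] [328.8036 241.372 ] [0.496  0.2976 0.0135]
```

```bash
python3 -m pendant '[[[-0.7,0,0,0,0,0,0],[-0.8,0,0,0,0,0,0],[0,0,-1.5,0,0,0,0],[0,0,-3,0,0,0,0],[0,0,-3,0,0,0,0]]]'
python3 -m pendant '[[[0,0,-3,0,0,0,0],[0,0,-3,0,0,0,0],[-1.5,0,-2,0,0,0,0],[-1,0,0,0,0,0,0],[0,0,0,0,0,0,0]]]'
python3 - <<'E'
from h import *
np.set_printoptions(precision=4,suppress=True)
print(bot.get_obs()["ee_pos"])
im=bot.camera("wrist")[...,::-1].copy();cv2.imwrite("pics/w6.png",im)
bot.camera("top");bot.camera("scene")
for c in("top","scene","wrist"):
    for n in("disc_1","weight","vial","beaker"):
        for m in bot.mark_of(c,n)[:3]:print(c,n,round(m["confidence"],2),np.round(m["uv"],1),ray(c,m["uv"],.006 if n=="disc_1" else 0))
E
```

```text
time: 11.12
ee_pos: [0.4937, 0.2515, 0.0818]
tcp_rot: [-179.8, -0.3, 98.3]
wrist_force: [1.2, -0.5, -0.2]
opening: 0.0001
time: 11.53
ee_pos: [0.4993, 0.2219, 0.1718]
tcp_rot: [179.8, -0.4, 98.2]
wrist_force: [-0.2, 0.1, 0.1]
opening: 0.0001
[0.4993 0.2219 0.1718]
top disc_1 0.71 [413.2 244.9] [0.5763 0.0404 0.006 ]
top disc_1 0.58 [245.9 282.1] [0.4885 0.391  0.006 ]
top beaker 0.73 [218.4 225.5] [0.6081 0.4561 0.    ]
scene disc_1 0.64 [440.2 312.3] [0.5738 0.042  0.006 ]
scene vial 0.61 [406.4 288.3] [0.5917 0.1078 0.    ]
wrist disc_1 0.88 [325.8 112.8] [0.4936 0.3006 0.006 ]
wrist disc_1 0.7 [384.1 245.1] [0.5538 0.2091 0.006 ]
wrist weight 0.74 [473.2 125.2] [0.6034 0.308  0.    ]
```

View pics/w6.png

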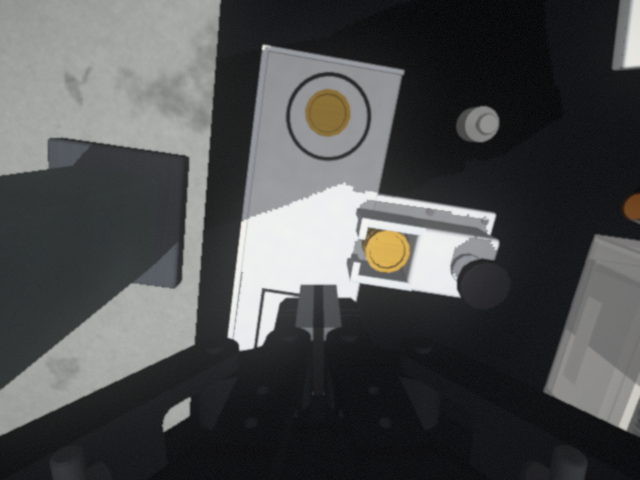

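The disc lies flat at (327,113), near the centre of the round outline at (329,116) with a wide margin. Two discs are still in the magazine, the plunger is up, and the bystanders are in place. The arm is clear of everything, so I'm handing in.

```bash
python3 -c "
from workcell import bot
print(bot.job_done(),bot.get_obs()['time'])"
```

```text
the job is handed in; nothing more can be done
the job is handed in; nothing more can be done
```

The job is done and handed in at about 12 s of the 51 s allowed. I pressed the plunger once to its end stop (tool at z = 0.062, 34 N) and let it rise. One disc came out, and I pushed it about 85 mm along the apron with the shut fingertips into the round outline.

- **Disc:** the last wrist picture shows it flat and centred in the round outline to about 2 mm, with about 12 mm allowed. The plunger is up and the arm touches nothing.
- **Magazine:** the wrist views show brass still in the magazine, and I saw no second disc on the apron.
- **Bystanders:** the weight, vial and beaker were found within about 4 mm of their first positions, which is about the detection scatter. Each was found in only one of the three final views.
- **Disagreements:** in the last top and scene views the disc detector reported only the purple look-alikes. The arm may have hidden the disc there, so its final position rests on the wrist camera alone. The top and scene cameras differed by about 2.5° on the dispenser's direction, so I aimed the push by the wrist camera instead.

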